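Register both ends of a tube rack and park it

TASK

Register the loose tube rack at the reader: press its low end squarely and centrally against the spring-loaded steel bar until the bar is fully home and hold it there for about a second, then turn the rack end for end and do the same with its tall (handle) end. Press gently (never more than 30 N), keep the rack upright throughout, and leave the other lab ware alone. Finally set the rack down in the loading lane in line with the rack already parked there, facing the same way, butted flush against that rack's free (handle) end without shifting it, and let go.

Things in the scene. Friction and masses are not known exactly. Their poses are not given: they have to be found in the camera images.
- rack: the tube rack to be registered: white block 140 (x) x 44 (y) x 45 mm high, two rows of capped tubes on top up to 58; the +x end is the tall end (6-thick loop handle, full width, up to 78), the -x end the low end (no handle); both end faces flat. Grip it across its plain sides. 0.2 to 0.45 kg. Origin: centre of its underside, z up.
- rack_low_end (a point): centre of the rack's low end face at 25 mm above its underside (70 mm along -x from the rack's origin).
- rack_tall_end (a point): centre of the rack's tall end face at 25 mm above its underside (70 mm along +x from the rack's origin).
- reader: white reader fixed to the bench, 140 deep (x) x 160 wide (y) x 102 mm high, its front looking along -x. A steel bar, 60 wide and 28 high, centred at y = 0 and z = 26, stands before the front on an adjustable head: its face lies anywhere from 89 to 113 mm in front of the origin (differs each time). x is the direction of pressing. Origin: centre of the underside.
- read_bar (a joint): travel of the spring-loaded bar into the reader, in m: 0 at rest, 0.004 fully home at a solid stop (counts as home from 0.0033). Spring about 2 N at first touch and 8 N when home.
- lane: loading lane fixed to the bench: flat grey plate 310 (x) x 110 (y) x 6 mm thick, with an upright stop 10 thick and 40 high across its -x end. Origin at the centre of its underside; racks stand on the plate, 6 mm above the bench.
- parked: identical rack parked in the lane low end at the stop, tall end free: white block 140 (x) x 44 (y) x 45 mm high, two rows of capped tubes on top up to 58; the +x end is the tall end (6-thick loop handle, full width, up to 78), the -x end the low end (no handle); both end faces flat. Loose, 0.5 kg. Origin: centre of its underside.
- reagent: bystander: amber bottle, 54 mm diameter, 95 mm high, origin under its centre.
- tip_box: bystander: grey box of pipette tips 85 x 120 x 51 mm, origin under its centre.
- canister: bystander: lidded steel canister, 76 mm diameter, 75 mm high, origin under its centre.
There are look-alikes about, which are no part of the job. Leave any red look-alike of the parked alone.

How it is judged:
By the outcome, as a careful person would: the job done as asked, in the order asked, and still so for the second after the job is handed in, with the robot touching nothing.
It also fails if it takes over 72 s, if anything falls off the work surface, if the arm or the gripper's body presses on something with over 40 N, if the wrist force passes 120 N, or if a joint passes its speed limit or range.

ROBOT

A 6-joint arm with a two-finger parallel gripper is mounted at the origin on the work surface. World frame = base frame: x ahead of the robot, y to its left, z up, the work surface at z = 0. Lengths are in m, angles in rad, forces in N, time in s.
With the tool pointing down it reaches from about 0.3 to 0.875 m from the base axis. Payload 6.4 kg.
Tool frame: the origin (TCP) lies on the front face of the gripper's body, between the roots of the fingers; the fingertips stand 73 mm ahead of it and the grasp point (between the pads) lies 54 mm ahead of it (r.tip_extent is the z of the fingertips in the tool frame, in m); z points along the fingers, y is the line along which they close (so a half turn about z gives the same grasp; the last joint's range is limited). The gripper opens to 85 mm and grips with 20 to 120 N. Pads are 22 mm wide; open, the fingers measure 114 mm over their backs; the gripper's body (76 mm by 85 mm) begins 54 mm behind the grasp point. The pads swing forward as they close: fully open they stand 13 mm farther back than shut.
Start: joints at [-1.441, 0.181, 1.607, -0, 1.354, -0.206], TCP at [0.189, -0.543, 0.304] pointing down, gripper open.
Joint ranges: [-2.99, 2.99], [-0.89, 2.07], [0.3, 2.58], [-1.14, 4.28], [0, 2.63], [-3.12, 3.12]. Speed limits (rad/s): [2.57, 2.57, 3.01, 3.14, 3.14, 3.14].

INTERFACE

Orientations are given as a unit quaternion [w, x, y, z].
In Python, from rig import get_obs, cams, ticket, r gives the robot as it stands.
- The arm moves only by the tool move_arm, never from a script. Its argument "motion" is a list of rows, each an object with "gripper": the opening, from 0 (shut) to 1 (fully open); "slide": the shift along the tool's x, y, z scaled (see below), a list of three; "yaw": the turn about the tool's z scaled (see below). A call has 1 to 10 rows; each row shifts and turns the commanded pose from where the row before left it, along the tool's axes as they then stand; what a row does not reach is not made up. The controller multiplies each number of a shift by 25 mm and each number of a turn by 0.1 rad. A row lasts 1/10 s, in which the tool goes at most 50 mm and 8.59 degrees, less where a joint would pass 70% of its speed; a pose out of reach is approached as far as the arm can. A call with a number of a shift or a turn outside -1 to 1 is refused whole. A call with a gripper value outside its range is refused whole. The fingers move at their own pace and stop on an object; "grip_force" is the grip in N (left out, the last holds). Time passes only in rows, so rows that do not move let the fingers close. It gives the time, the measured TCP pose, the force, the opening and the grip force at its end, in the units of the state.
- get_obs(): the state, without advancing time (a new reading comes with each control period).
- cams.camera(name): name is "side" or "top" or "wrist"; returns a dict with "frame" (420x560x3 uint8, red, green, blue), "vfov" (degrees; the focal length in pixels is half the picture's height over the tangent of half this angle, whatever the lens; pixels are square), "cx", "cy" (the principal point, pixels), "R" (3x3) and "t" (3): a world point X has camera coordinates R X + t. Camera axes: x right, y down, z forward; pixel columns grow to the right and rows downward; lengths in m; the calibration is good to about 2 mm. A picture is of the moment at which its call begins. There is no depth.
- ticket.hand_in(): hands the job in; it is judged then, once.
Trained networks look in a picture, given as the dict that the camera call returned (one of the last four; its "shot" number tells which), for a name from the list of things; names that differ only in an ending like _2 or _b are one class to them, and where a whole thing is asked for, a point or a joint stands for the part that bears it (a point fixed in the world has none). Each returns a list of dicts, best first, with "score" (0 to 1); they miss things now and then, are a little off and sometimes report something else, mostly with a low value. They report only what shows in the picture. A call takes as long as a camera call. They do not tell look-alikes from the thing itself.
- cams.trace(target, picture): "region" (420x560 bool, what is visible of it) and "box" ([left, top, right, bottom] in pixels, round what is visible of it).
The state is a dict: "time": time; "joint_pos": joint angles; "joint_vel": joint speeds; "tau": joint torques, N m; "eef_pos": TCP position; "tcp_rot": TCP orientation; "ft_force": force on the tool from outside, world axes, zero at the start; "ft_torque": the same for the moment, N m; "grip_width": opening from 0.0 (shut) to 1.0 (fully open); "gripper_force": force on a finger pad.
Only numpy, scipy, OpenCV 4.12 (cv2) and the standard library are available. Lean on these libraries where they do the work, as an engineer would, in place of code of your own. Each camera call takes 0.05 s, during which the arm holds its last target. There are 200 camera calls.

## Working session

There is one attempt and no reset: what is moved stays moved. The work goes in short steps, Python scripts to look and compute and a tool call to move; the robot and the scene stay as the last step left them, time stands still between calls to the robot, and variables do not carry over. Pictures are saved under pics/ and viewed, at most 10 in all, crops included, and the job is handed in when it is done.

Besides the shell and the picture viewer there is one more tool, called after "Call:" as name(argument=value, ...) on one line, values as JSON. move_arm: Moves the arm, as the interface text tells. Shifts and turns lie within -1 to 1; 1 stands for 25 mm of shift or 0.1 rad of turn. Its arguments: {"type":"object","properties":{"motion":{"type":"array"},"grip_force":{"type":"number"}},"required":["motion"]}

```bash
ls; mkdir -p pics
cat > h.py <<'E'
import numpy as np, cv2
from rig import get_obs, cams, ticket, r
def K(p):
    f=p["frame"].shape[0]/2/np.tan(np.radians(p["vfov"])/2); return f
def proj(p,X):
    c=np.atleast_2d(X)@np.array(p["R"]).T+np.array(p["t"]); f=K(p)
    return np.c_[f*c[:,0]/c[:,2]+p["cx"], f*c[:,1]/c[:,2]+p["cy"]]
def ray(p,uv,z):
    R=np.array(p["R"]);o=-R.T@np.array(p["t"])
    d=R.T@np.array([(uv[0]-p["cx"])/K(p),(uv[1]-p["cy"])/K(p),1])
    return o+d*(z-o[2])/d[2]
E
python3 - <<'E'
from h import *
P={n:cams.camera(n) for n in("top","side")}
for n,p in P.items():
    cv2.imwrite(f"pics/{n}1.png",p["frame"][:,:,::-1]); R=np.array(p["R"]);print(n,p["vfov"],p["cx"],p["cy"],-R.T@np.array(p["t"]),p["shot"])
    for t in("rack","reader","lane","parked","reagent","tip_box","canister"):
        for d in cams.trace(t,p)[:3]:
            m=d["region"].astype(np.uint8); ys,xs=np.nonzero(m)
            print(t,round(d["score"],2),d["box"],[np.round(v,1) for v in cv2.minAreaRect(np.c_[xs,ys].astype(np.float32))])
E
```

```text
pics
top 55.92021107025316 269.78585502401467 212.78687339485256 [ 0.50123045 -0.00553576  1.10397064] 1
rack 0.63 [227.9, 220.7, 283.3, 247.9] [array([253. , 234.6]), array([51.8, 15.7]), np.float64(17.1)]
reader 0.59 [104.7, 198.8, 182.3, 267.7] [array([143.5, 235.4]), array([73.5, 64.5]), np.float64(8.1)]
reader 0.26 [302.0, 123.2, 333.9, 152.9] [array([317.1, 136.8]), array([26.8, 32.6]), np.float64(26.6)]
lane 0.87 [318.2, 202.1, 440.4, 257.7] [array([379.2, 230.5]), array([118.5,  41.1]), np.float64(8.9)]
lane 0.7 [226.0, 217.0, 279.9, 251.4] [array([253.1, 234.3]), array([51.8, 16.4]), np.float64(16.7)]
lane 0.69 [174.8, 127.5, 227.7, 164.3] [array([200.4, 141.6]), array([33.5, 45.2]), np.float64(80.5)]
parked 0.94 [379.9, 212.8, 438.3, 244.1] [array([406.5, 229.3]), array([58.3, 19.3]), np.float64(10.5)]
parked 0.74 [382.4, 142.8, 442.0, 172.5] [array([410.8, 156.6]), array([18.2, 62.1]), np.float64(73.5)]
parked 0.67 [371.3, 272.0, 423.9, 332.8] [array([397. , 302.4]), array([62.2, 19.6]), np.float64(56.0)]
reagent 0.81 [261.4, 129.4, 278.0, 154.0] [array([270.5, 142. ]), ar
[... 978 characters left out ...]
2.8, 397.6, 182.9] [array([372.5, 164.7]), array([28. , 56.9]), np.float64(69.6)]
parked 0.66 [229.7, 128.0, 250.8, 170.4] [array([239.4, 148.8]), array([43.9, 16.5]), np.float64(76.0)]
parked 0.6 [292.1, 141.8, 320.6, 173.4] [array([306.2, 156.1]), array([23.6, 35.8]), np.float64(6.3)]
reagent 0.82 [186.0, 185.6, 209.4, 233.8] [array([196.1, 211.6]), array([41.4, 22.3]), np.float64(86.4)]
tip_box 0.97 [152.2, 244.4, 200.6, 296.9] [array([173. , 268.5]), array([51., 48.]), np.float64(90.0)]
canister 0.7 [188.8, 172.5, 219.1, 205.2] [array([203., 188.]), array([36., 30.]), np.float64(90.0)]
canister 0.5 [293.7, 136.5, 322.4, 176.3] [array([305.5, 156.1]), array([22.7, 36.8]), np.float64(9.5)]
```

Run:
```python
import cv2
a=cv2.imread("pics/top1.png")[110:350,80:460]; cv2.imwrite("pics/top1c.png",cv2.resize(a,None,fx=2.1,fy=2.1,interpolation=cv2.INTER_CUBIC))
a=cv2.imread("pics/side1.png")[110:390,140:420]; cv2.imwrite("pics/side1c.png",cv2.resize(a,None,fx=2.1,fy=2.1,interpolation=cv2.INTER_CUBIC))
```

```text
(no output)
```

View pics/top1c.png

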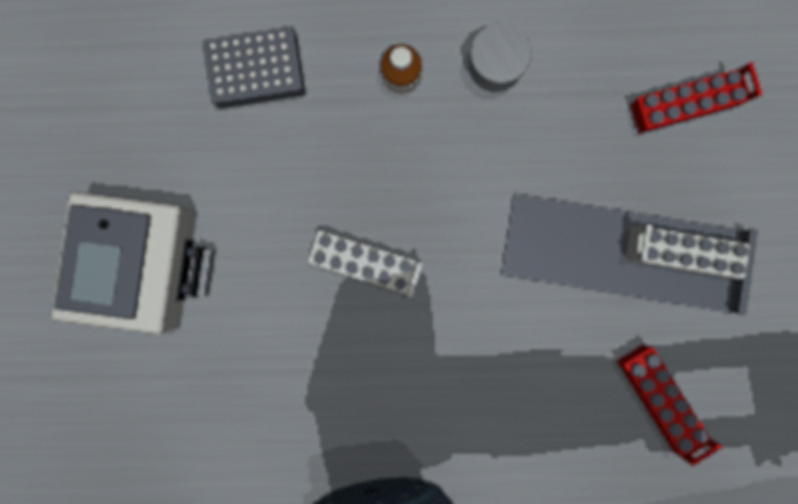

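View pics/side1c.png

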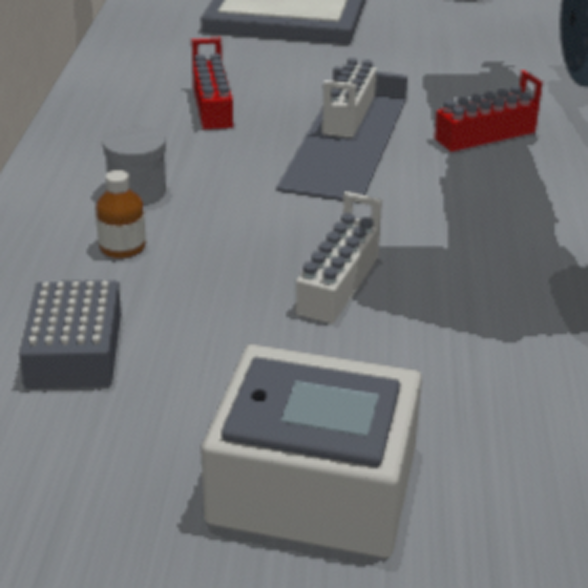

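```bash
cat >> h.py <<'E'
from scipy.optimize import minimize
def box(x0,x1,y0,y1,z0,z1): return np.array([[x,y,z] for x in(x0,x1) for y in(y0,y1) for z in(z0,z1)])
RACK=[box(-.07,.07,-.022,.022,0,.045),box(-.066,.062,-.019,.019,.045,.057),box(.064,.07,-.022,.022,0,.078)]
READER=[box(-.07,.07,-.08,.08,0,.102)]
LANE=[box(-.155,.155,-.055,.055,0,.006),box(-.155,-.145,-.055,.055,0,.046)]
def world(m,q,z0=0):
    c,s=np.cos(q[2]),np.sin(q[2]); return m@np.array([[c,s,0],[-s,c,0],[0,0,1]])+[q[0],q[1],z0]
def sil(p,model,q,z0,S=8):
    h,w=p["frame"].shape[:2]; im=np.zeros((h,w),np.uint8)
    for m in model:
        uv=proj(p,world(m,q,z0)); hull=cv2.convexHull(((uv)*256).round().astype(np.int32))
        cv2.fillConvexPoly(im,hull,255,cv2.LINE_AA,8)
    return im/255.
def fit(views,model,q0,z0=0):
    # views: list of (picture, mask)
    ms=[(p,cv2.GaussianBlur(m.astype(float),(0,0),1)) for p,m in views]
    cost=lambda q:sum(((cv2.GaussianBlur(sil(p,model,q,z0),(0,0),1)-m)**2).sum()/m.sum() for p,m in ms)
    r_=minimize(cost,q0,method="Nelder-Mead",options=dict(initial_simplex=[np.array(q0)+d for d in([0,0,0],[.01,0,0],[0,.01,0],[0,0,.1])],xatol=1e-5,fatol=1e-6,maxiter=400))
    return r_.x,r_.fun
E
python3 - <<'E'
from h import *
T=cams.camera("top");S=cams.camera("side")
W=cams.camera("wrist"); Rw=np.array(W["R"]); print("wrist",W["vfov"],-Rw.T@np.array(W["t"]),Rw.round(3).tolist())
def near(n,p,x):
    u=proj(p,x)[0]
    L=sorted(cams.trace(n,p),key=lambda d:np.hypot(*(np.array([(d["box"][0]+d["box"][2])/2,(d["box"][1]+d["box"][3])/2])-u)))
    return L[0]["region"],L[0]["box"]
for n,px,h,M,yaws,z0 in (("rack",(253,234.6),.045,RACK,[-1.3],0),("parked",(406.5,229.3),.05,RACK,[1.5],.006),("reader",(143.5,235),.1,READER,[1.5],0),("lane",(379,230),.006,LANE,[1.5],0)):
    x=ray(T,px,h); a=near(n,T,x);b=near(n,S,x)
    print(n,x.round(3),a[1],b[1])
    for y in yaws:
      for vs in ([(T,a[0])],[(S,b[0])],[(T,a[0]),(S,b[0])]):
        for s in(-.3,.3):
            q,f=fit(vs,M,[x[0],x[1],y+s],z0); print(" ",q.round(4),round(f,4))
E
```

```text
wrist 66.79826489513476 [ 0.25767927 -0.51946386  0.3732345 ] [[0.329, -0.944, -0.0], [-0.906, -0.315, 0.283], [-0.267, -0.093, -0.959]]
rack [0.503 0.056 0.045] [228.2, 218.2, 279.2, 253.2] [283.2, 201.9, 321.3, 262.3]
  [ 0.5033  0.057  -1.9124] 0.0409
  [ 0.5032  0.0566 -1.9164] 0.0409
  [ 0.5042  0.0512 -1.8755] 0.0438
  [ 0.5041  0.051  -1.8753] 0.0437
  [ 0.5039  0.0554 -1.8923] 0.1058
  [ 0.5038  0.0554 -1.8945] 0.1057
parked [ 0.506 -0.351  0.05 ] [376.8, 216.9, 434.3, 243.4] [292.1, 138.0, 319.7, 173.3]
  [ 0.5054 -0.3569  1.3982] 0.0447
  [ 0.5055 -0.3569  1.3984] 0.0448
  [ 0.5079 -0.3634  1.4083] 0.0318
  [ 0.5081 -0.3631  1.4075] 0.0318
  [ 0.5066 -0.358   1.4014] 0.1004
  [ 0.5066 -0.3578  1.4031] 0.1004
reader [0.509 0.332 0.1  ] [104.3, 199.0, 184.6, 270.6] [234.5, 274.5, 342.4, 374.3]
  [0.511  0.3527 1.4149] 0.0668
  [0.5111 0.3528 1.4121] 0.0668
  [0.5108 0.3574 1.4627] 0.0966
  [0.5109 0.3574 1.4639] 0.0965
  [0.5112 0.3542 1.4348] 0.1701
  [0.5111 0.3543 1.4368] 0.1701
lane [ 0.507 -0.29   0.006] [318.5, 200.4, 440.2, 259.6] [270.8, 139.5, 332.5, 204.5]
  [ 0.5079 -0.2817  1.3814] 0.2533
  [ 0.5079 -0.2818  1.381 ] 0.2533
  [ 0.5095 -0.2878  1.3783] 0.3757
  [ 0.5097 -0.2859  1.377 ] 0.3771
  [ 0.5088 -0.2829  1.38  ] 0.638
  [ 0.5086 -0.283   1.3785] 0.6381
```

```bash
cat >> h.py <<'E'
def state():
    o=get_obs(); w,x,y,z=o["tcp_rot"]; phi=np.arctan2(2*(x*y+w*z),1-2*(y*y+z*z))
    tilt=1-2*(x*x+y*y)
    return o,np.array(o["eef_pos"]),phi,tilt
def plan(pos,phi,n,spin=0,start=None):
    """n identical rows: slide,yaw to reach pos/phi (world turn = shortest + 2pi*spin)"""
    o,p,f,_=state()
    if start is not None: p,f=np.array(start[:3]),start[3]
    d=(phi-f+np.pi)%(2*np.pi)-np.pi+2*np.pi*spin
    A=np.zeros((2,2))
    for i in range(n):
        a=f+d*i/n; A+=np.array([[np.cos(a),np.sin(a)],[np.sin(a),-np.cos(a)]])  # tool x, tool y(down tool)
    v=np.linalg.solve(A,np.array(pos[:2])-p[:2])
    print("n",n,"slide",(np.r_[v,(p[2]-pos[2])/n]/.025).round(3),"yaw",round(-d/n/.1,3),"t",round(o["time"],2),"at",p.round(4),"phi",round(f,4))
E
python3 - <<'E'
from h import *
o,p,f,t=state(); print(p,f,t,o["joint_pos"])
plan([.5,-.30,.29],1.40,18)
E
```

```text
[ 0.18948806 -0.54289522  0.30388018] 0.33575726390929284 -0.9999999994938198 [-1.44130703e+00  1.80819058e-01  1.60699493e+00 -4.87443947e-06
  1.35381012e+00 -2.06266918e-01]
n 18 slide [0.905 0.159 0.031] yaw -0.591 t 1.35 at [ 0.1895 -0.5429  0.3039] phi 0.3358
```

Call:
move_arm(motion=[{"gripper": 1, "slide": [0.905, 0.16, 0.03], "yaw": -0.59}, {"gripper": 1, "slide": [0.905, 0.16, 0.03], "yaw": -0.59}, {"gripper": 1, "slide": [0.905, 0.16, 0.03], "yaw": -0.59}, {"gripper": 1, "slide": [0.905, 0.16, 0.03], "yaw": -0.59}, {"gripper": 1, "slide": [0.905, 0.16, 0.03], "yaw": -0.59}, {"gripper": 1, "slide": [0.905, 0.16, 0.03], "yaw": -0.59}, {"gripper": 1, "slide": [0.905, 0.16, 0.03], "yaw": -0.59}, {"gripper": 1, "slide": [0.905, 0.16, 0.03], "yaw": -0.59}, {"gripper": 1, "slide": [0.905, 0.16, 0.03], "yaw": -0.59}])

```text
time: 2.25
eef_pos: [0.3788, -0.4634, 0.297]
tcp_rot: [0.0, 0.907, 0.421, 0.0]
ft_force: [-0.3, 0.7, 1.0]
grip_width: 0.999
gripper_force: 0.0
```

Call:
move_arm(motion=[{"gripper": 1, "slide": [0.905, 0.16, 0.03], "yaw": -0.59}, {"gripper": 1, "slide": [0.905, 0.16, 0.03], "yaw": -0.59}, {"gripper": 1, "slide": [0.905, 0.16, 0.03], "yaw": -0.59}, {"gripper": 1, "slide": [0.905, 0.16, 0.03], "yaw": -0.59}, {"gripper": 1, "slide": [0.905, 0.16, 0.03], "yaw": -0.59}, {"gripper": 1, "slide": [0.905, 0.16, 0.03], "yaw": -0.59}, {"gripper": 1, "slide": [0.905, 0.16, 0.03], "yaw": -0.59}, {"gripper": 1, "slide": [0.905, 0.16, 0.03], "yaw": -0.59}, {"gripper": 1, "slide": [0.905, 0.16, 0.03], "yaw": -0.59}])

```text
time: 3.15
eef_pos: [0.501, -0.2995, 0.2904]
tcp_rot: [0.0, 0.765, 0.644, 0.0]
ft_force: [0.3, -0.6, -0.1]
grip_width: 1.001
gripper_force: 0.0
```

Run:
```python
from h import *
W=cams.camera("wrist"); cv2.imwrite("pics/w1.png",W["frame"][:,:,::-1])
for n,M,q,z in(("parked",RACK,[.506,-.357,1.40],.006),("lane",LANE,[.508,-.283,1.38],0)):
    u=proj(W,[q[0],q[1],.03])[0]
    for d in cams.trace(n,W)[:2]:
        m=d["region"]; print(n,d["score"],d["box"],u)
        print(fit([(W,m)],M,q,z))
plan([.505,.13,.33],1.40,18)
```

```text
parked 0.8 [277.3, 170.3, 327.4, 300.8] [296.1258629  232.82024272]
(array([ 0.50711672, -0.35802024,  1.38349525]), np.float64(0.024421115457311543))
parked 0.69 [36.2, 173.4, 189.7, 303.1] [296.1258629  232.82024272]
(array([ 0.69118519, -0.77848148,  2.17777778]), np.float64(0.9602651004667935))
lane 0.69 [234.8, 7.4, 349.5, 303.4] [286.71355349 166.97327827]
(array([ 0.50844214, -0.28465756,  1.38262835]), np.float64(0.25455029208518903))
n 18 slide [ 0.942 -0.154 -0.088] yaw -0.0 t 3.3 at [ 0.501  -0.2993  0.2904] phi 1.3994
```

View pics/w1.png

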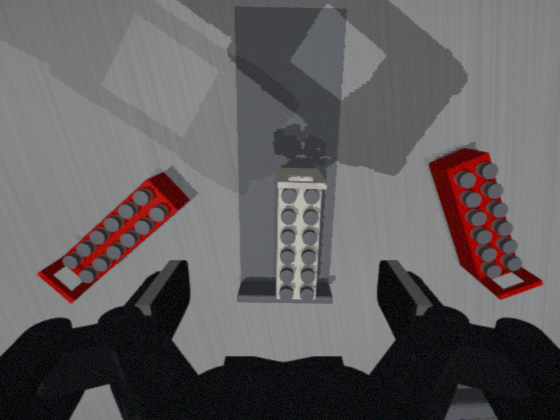

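Call:
move_arm(motion=[{"gripper": 1, "slide": [0.94, -0.155, -0.09], "yaw": 0}, {"gripper": 1, "slide": [0.94, -0.155, -0.09], "yaw": 0}, {"gripper": 1, "slide": [0.94, -0.155, -0.09], "yaw": 0}, {"gripper": 1, "slide": [0.94, -0.155, -0.09], "yaw": 0}, {"gripper": 1, "slide": [0.94, -0.155, -0.09], "yaw": 0}, {"gripper": 1, "slide": [0.94, -0.155, -0.09], "yaw": 0}, {"gripper": 1, "slide": [0.94, -0.155, -0.09], "yaw": 0}, {"gripper": 1, "slide": [0.94, -0.155, -0.09], "yaw": 0}, {"gripper": 1, "slide": [0.94, -0.155, -0.09], "yaw": 0}])

```text
time: 4.2
eef_pos: [0.5025, -0.0862, 0.311]
tcp_rot: [0.0, 0.766, 0.642, -0.0]
ft_force: [-0.0, -0.5, 0.1]
grip_width: 0.997
gripper_force: 0.0
```

Call:
move_arm(motion=[{"gripper": 1, "slide": [0.94, -0.155, -0.09], "yaw": 0}, {"gripper": 1, "slide": [0.94, -0.155, -0.09], "yaw": 0}, {"gripper": 1, "slide": [0.94, -0.155, -0.09], "yaw": 0}, {"gripper": 1, "slide": [0.94, -0.155, -0.09], "yaw": 0}, {"gripper": 1, "slide": [0.94, -0.155, -0.09], "yaw": 0}, {"gripper": 1, "slide": [0.94, -0.155, -0.09], "yaw": 0}, {"gripper": 1, "slide": [0.94, -0.155, -0.09], "yaw": 0}, {"gripper": 1, "slide": [0.94, -0.155, -0.09], "yaw": 0}, {"gripper": 1, "slide": [0.94, -0.155, -0.09], "yaw": 0}])

```text
time: 5.1
eef_pos: [0.5051, 0.1282, 0.3312]
tcp_rot: [0.0, 0.766, 0.642, 0.0]
ft_force: [-0.3, -0.1, -0.5]
grip_width: 1.002
gripper_force: 0.0
```

Run:
```python
from h import *
W=cams.camera("wrist"); cv2.imwrite("pics/w2.png",W["frame"][:,:,::-1])
import pickle; pickle.dump(W,open("W2.pkl","wb"))
for n,M,q,z in(("rack",RACK,[.5035,.056,-1.90],0),("reader",READER,[.511,.354,1.42],0)):
    u=proj(W,[q[0],q[1],.03])[0]
    for d in cams.trace(n,W)[:2]:
        m=d["region"]; print(n,d["score"],d["box"],u)
        print(fit([(W,m)],M,q,z))
a=fit;
```

```text
rack 0.56 [265.9, 170.8, 322.0, 304.7] [291.62794524 232.59181482]
(array([ 0.50421138,  0.05547926, -1.8987137 ]), np.float64(0.03835386132396857))
reader 0.7 [150.1, 0.2, 336.9, 61.8] [248.19582322 -48.58588485]
(array([0.51286509, 0.36154641, 1.40350172]), np.float64(0.24561331811884984))
```

View pics/w2.png

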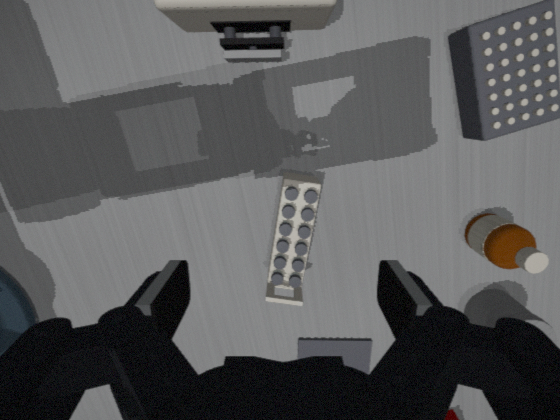

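Run:
```python
import cv2,pickle; from h import *
W=pickle.load(open("W2.pkl","rb"))
a=W["frame"][0:70,140:345,::-1]; a=cv2.resize(a,None,fx=3.9,fy=3.9,interpolation=cv2.INTER_CUBIC)
q=[.511,.354,1.42]
cv2.imwrite("pics/w2c.png",a)
```

```text
(no output)
```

View pics/w2c.png

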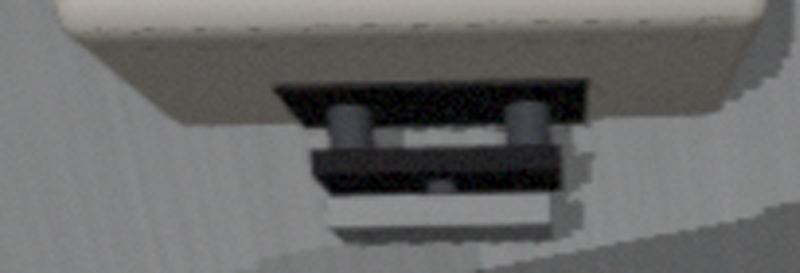

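Run:
```python
import pickle; from h import *
W=pickle.load(open("W2.pkl","rb"))
g=lambda U,V,z: ray(W,((U+.5)/3.9-.5+140,(V+.5)/3.9-.5),z)
for nm,A,B,z in(("bar top front",(330,228),(551,224.5),.04),("bar bot front",(346,243),(552,238.5),.012),("bar top back",(328,195),(550,193),.04),("reader bottom",(183,124.5),(715,112.5),0),("slot bottom-dark",(305,126),(585,121.5),.012)):
    a,b=g(*A,z),g(*B,z); d=b-a; print(nm,a.round(4),b.round(4),"mid",((a+b)/2)[:2].round(4),"len",np.hypot(*d[:2]).round(4),"normal yaw",(np.arctan2(d[1],d[0])+np.pi/2).round(4))
```

```text
bar top front [0.4675 0.2628 0.04  ] [0.5255 0.2534 0.04  ] mid [0.4965 0.2581] len 0.0588 normal yaw 1.4094
bar bot front [0.4672 0.2631 0.012 ] [0.5258 0.2539 0.012 ] mid [0.4965 0.2585] len 0.0592 normal yaw 1.415
bar top back [0.4688 0.2707 0.04  ] [0.5266 0.2609 0.04  ] mid [0.4977 0.2658] len 0.0586 normal yaw 1.4031
reader bottom [0.4263 0.3041 0.    ] [0.5782 0.2802 0.    ] mid [0.5023 0.2922] len 0.1538 normal yaw 1.4152
slot bottom-dark [0.4627 0.2946 0.012 ] [0.5402 0.2819 0.012 ] mid [0.5014 0.2883] len 0.0786 normal yaw 1.4094
```

Run:
```python
from h import *
plan([.5042,.0555,.16],4.3845,30)
```

```text
n 30 slide [-0.041 -0.139  0.228] yaw -0.995 t 5.25 at [0.505  0.1284 0.3311] phi 1.3984
```

Call:
move_arm(motion=[{"gripper": 1, "slide": [-0.04, -0.14, 0.23], "yaw": -0.995}, {"gripper": 1, "slide": [-0.04, -0.14, 0.23], "yaw": -0.995}, {"gripper": 1, "slide": [-0.04, -0.14, 0.23], "yaw": -0.995}, {"gripper": 1, "slide": [-0.04, -0.14, 0.23], "yaw": -0.995}, {"gripper": 1, "slide": [-0.04, -0.14, 0.23], "yaw": -0.995}, {"gripper": 1, "slide": [-0.04, -0.14, 0.23], "yaw": -0.995}, {"gripper": 1, "slide": [-0.04, -0.14, 0.23], "yaw": -0.995}, {"gripper": 1, "slide": [-0.04, -0.14, 0.23], "yaw": -0.995}, {"gripper": 1, "slide": [-0.04, -0.14, 0.23], "yaw": -0.995}, {"gripper": 1, "slide": [-0.04, -0.14, 0.23], "yaw": -0.995}])

```text
time: 6.25
eef_pos: [0.4751, 0.1083, 0.2731]
tcp_rot: [0.0, 0.365, 0.931, -0.0]
ft_force: [-0.3, 0.4, -0.4]
grip_width: 1.0
gripper_force: 0.0
```

Call:
move_arm(motion=[{"gripper": 1, "slide": [-0.04, -0.14, 0.23], "yaw": -0.995}, {"gripper": 1, "slide": [-0.04, -0.14, 0.23], "yaw": -0.995}, {"gripper": 1, "slide": [-0.04, -0.14, 0.23], "yaw": -0.995}, {"gripper": 1, "slide": [-0.04, -0.14, 0.23], "yaw": -0.995}, {"gripper": 1, "slide": [-0.04, -0.14, 0.23], "yaw": -0.995}, {"gripper": 1, "slide": [-0.04, -0.14, 0.23], "yaw": -0.995}, {"gripper": 1, "slide": [-0.04, -0.14, 0.23], "yaw": -0.995}, {"gripper": 1, "slide": [-0.04, -0.14, 0.23], "yaw": -0.995}, {"gripper": 1, "slide": [-0.04, -0.14, 0.23], "yaw": -0.995}, {"gripper": 1, "slide": [-0.04, -0.14, 0.23], "yaw": -0.995}])

```text
time: 7.25
eef_pos: [0.4743, 0.0732, 0.2156]
tcp_rot: [-0.0, -0.124, 0.992, -0.0]
ft_force: [1.1, -0.7, 0.4]
grip_width: 0.998
gripper_force: 0.0
```

Call:
move_arm(motion=[{"gripper": 1, "slide": [-0.04, -0.14, 0.23], "yaw": -0.995}, {"gripper": 1, "slide": [-0.04, -0.14, 0.23], "yaw": -0.995}, {"gripper": 1, "slide": [-0.04, -0.14, 0.23], "yaw": -0.995}, {"gripper": 1, "slide": [-0.04, -0.14, 0.23], "yaw": -0.995}, {"gripper": 1, "slide": [-0.04, -0.14, 0.23], "yaw": -0.995}, {"gripper": 1, "slide": [-0.04, -0.14, 0.23], "yaw": -0.995}, {"gripper": 1, "slide": [-0.04, -0.14, 0.23], "yaw": -0.995}, {"gripper": 1, "slide": [-0.04, -0.14, 0.23], "yaw": -0.995}, {"gripper": 1, "slide": [-0.04, -0.14, 0.23], "yaw": -0.995}, {"gripper": 1, "slide": [-0.04, -0.14, 0.23], "yaw": -0.995}])

```text
time: 8.25
eef_pos: [0.5033, 0.0535, 0.1581]
tcp_rot: [-0.0, -0.582, 0.813, -0.0]
ft_force: [-0.8, 0.4, -0.6]
grip_width: 1.001
gripper_force: 0.0
```

Run:
```python
from h import *
W=cams.camera("wrist"); q=[.5042,.0555,-1.8987]
d=cams.trace("rack",W)[0]; print(d["score"],d["box"],fit([(W,d["region"])],RACK,q,0))
o,p,f,_=state(); print(p,f,o["joint_pos"],o["ft_force"])
plan([.5042,.0555,.082],4.3845,5)
```

```text
0.81 [235.4, 117.0, 331.8, 338.3] (array([ 0.50345527,  0.05462469, -1.89718435]), np.float64(0.03648148504418574))
[0.50298031 0.05377749 0.15770556] -1.9016583201363688 [-1.28241258e-01  2.17217896e-01  1.89217045e+00 -6.51962859e-04
  1.03331485e+00 -2.93863744e+00] [-1.23860927 -0.60597893 -1.38922692]
n 5 slide [-0.016 -0.005  0.606] yaw -0.006 t 8.35 at [0.503  0.0538 0.1577] phi -1.9017
```

Call:
move_arm(motion=[{"gripper": 1, "slide": [-0.01, 0, 0.6], "yaw": 0}, {"gripper": 1, "slide": [-0.01, 0, 0.6], "yaw": 0}, {"gripper": 1, "slide": [-0.01, 0, 0.6], "yaw": 0}, {"gripper": 1, "slide": [-0.01, 0, 0.6], "yaw": 0}, {"gripper": 1, "slide": [-0.01, 0, 0.6], "yaw": 0}])

```text
time: 8.85
eef_pos: [0.5036, 0.0556, 0.0832]
tcp_rot: [0.0, -0.58, 0.815, -0.0]
ft_force: [-0.3, -0.3, 0.3]
grip_width: 0.997
gripper_force: 0.0
```

Call:
move_arm(motion=[{"gripper": 0.3, "slide": [0, 0, 0], "yaw": 0}, {"gripper": 0.3, "slide": [0, 0, 0], "yaw": 0}, {"gripper": 0.3, "slide": [0, 0, 0], "yaw": 0}, {"gripper": 0.3, "slide": [0, 0, 0], "yaw": 0}, {"gripper": 0.3, "slide": [0, 0, 0], "yaw": 0}, {"gripper": 0.3, "slide": [0, 0, 0], "yaw": 0}, {"gripper": 0.3, "slide": [0, 0, 0], "yaw": 0}, {"gripper": 0.3, "slide": [0, 0, 0], "yaw": 0}], grip_force=50)

```text
time: 9.65
eef_pos: [0.5043, 0.0563, 0.0845]
tcp_rot: [0.001, -0.581, 0.814, -0.001]
ft_force: [-0.8, -1.8, 5.9]
grip_width: 0.509
gripper_force: 52.6
```

Run:
```python
from h import *
plan([.4831,.1744,.093],-1.7296,8,start=[.5043,.0563,.093,state()[2]]); o,p,f,_=state(); print(p,f,o["ft_force"],o["ft_torque"])
```

```text
n 8 slide [-0.545  0.252  0.   ] yaw -0.214 t 9.65 at [0.5043 0.0563 0.093 ] phi -1.9007
[0.50425083 0.05630842 0.08452244] -1.9006865468200123 [-0.77221899 -1.76280837  5.91509992] [-0.17630628  0.29897317 -0.11746981]
```

Call:
move_arm(motion=[{"gripper": 0.3, "slide": [0, 0, -0.4], "yaw": 0}, {"gripper": 0.3, "slide": [-0.55, 0.25, 0], "yaw": -0.21}, {"gripper": 0.3, "slide": [-0.55, 0.25, 0], "yaw": -0.21}, {"gripper": 0.3, "slide": [-0.55, 0.25, 0], "yaw": -0.21}, {"gripper": 0.3, "slide": [-0.55, 0.25, 0], "yaw": -0.22}, {"gripper": 0.3, "slide": [-0.55, 0.25, 0], "yaw": -0.22}, {"gripper": 0.3, "slide": [-0.55, 0.25, 0], "yaw": -0.22}, {"gripper": 0.3, "slide": [-0.55, 0.25, 0], "yaw": -0.21}, {"gripper": 0.3, "slide": [-0.55, 0.25, 0], "yaw": -0.21}, {"gripper": 0.3, "slide": [0, 0, 0], "yaw": 0}])

```text
time: 10.65
eef_pos: [0.482, 0.1772, 0.0934]
tcp_rot: [-0.0, -0.65, 0.76, 0.0]
ft_force: [-1.5, -0.8, -2.2]
grip_width: 0.507
gripper_force: 51.7
```

Run:
```python
from h import *
o,p,f,_=state(); print(p,f,o["ft_force"],o["ft_torque"])
T=cams.camera("top"); S=cams.camera("side"); cv2.imwrite("pics/t3.png",T["frame"][150:300,90:310,::-1].repeat(3,0).repeat(3,1))
z=p[2]-.0845
L=[]
for P in(T,S):
    for d in cams.trace("rack",P)[:1]: print(d["score"],d["box"]); print(fit([(P,d["region"])],RACK,[p[0],p[1],f],z),d["region"].sum())
```

```text
[0.48195925 0.17717139 0.09341612] -1.7267404621445053 [-1.50642061 -0.78418754 -2.24211423] [ 0.02615055 -0.01298186  0.01176129]
0.86 [216.7, 237.8, 236.3, 257.5]
(array([ 0.47488378,  0.17025127, -1.56576548]), np.float64(1.9838367588678616)) 308
0.56 [291.7, 246.1, 321.2, 284.0]
(array([ 0.48505609,  0.1271691 , -1.58429885]), np.float64(0.8404017302375122)) 799
```

View pics/t3.png

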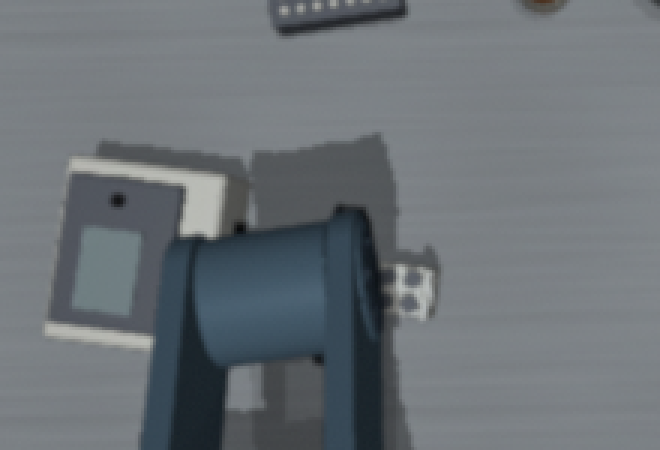

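Call:
move_arm(motion=[{"gripper": 0.3, "slide": [0, -0.03, 0.15], "yaw": 0.03}, {"gripper": 0.3, "slide": [0, -0.03, 0.15], "yaw": 0}, {"gripper": 0.3, "slide": [-0.2, 0, 0], "yaw": 0}, {"gripper": 0.3, "slide": [-0.2, 0, 0], "yaw": 0}, {"gripper": 0.3, "slide": [0, 0, 0], "yaw": 0}, {"gripper": 0.3, "slide": [0, 0, 0], "yaw": 0}])

```text
time: 11.45
eef_pos: [0.486, 0.1854, 0.086]
tcp_rot: [0.0, -0.648, 0.762, -0.0]
ft_force: [0.6, 0.2, -1.9]
grip_width: 0.507
gripper_force: 51.7
```

Call:
move_arm(motion=[{"gripper": 0.3, "slide": [-0.08, 0, 0], "yaw": 0}, {"gripper": 0.3, "slide": [-0.08, 0, 0], "yaw": 0}, {"gripper": 0.3, "slide": [0, 0, 0], "yaw": 0}])

```text
time: 11.75
eef_pos: [0.4866, 0.1893, 0.086]
tcp_rot: [0.0, -0.648, 0.762, -0.0]
ft_force: [0.5, 0.3, -1.9]
grip_width: 0.508
gripper_force: 51.7
```

Call:
move_arm(motion=[{"gripper": 0.3, "slide": [0, 0.04, 0], "yaw": 0}, {"gripper": 0.3, "slide": [-0.06, 0, 0], "yaw": 0}, {"gripper": 0.3, "slide": [0, 0, 0], "yaw": 0}])

```text
time: 12.05
eef_pos: [0.4855, 0.1905, 0.0858]
tcp_rot: [-0.0, -0.648, 0.762, -0.0]
ft_force: [-0.9, -2.7, -0.9]
grip_width: 0.508
gripper_force: 51.7
```

Call:
move_arm(motion=[{"gripper": 0.3, "slide": [-0.06, 0, 0], "yaw": 0}, {"gripper": 0.3, "slide": [0, 0, 0], "yaw": 0}])

```text
time: 12.25
eef_pos: [0.4858, 0.1919, 0.0858]
tcp_rot: [-0.001, -0.648, 0.762, -0.0]
ft_force: [-2.2, -4.1, -0.6]
grip_width: 0.512
gripper_force: 51.7
```

Call:
move_arm(motion=[{"gripper": 0.3, "slide": [-0.06, 0, 0], "yaw": 0}, {"gripper": 0.3, "slide": [0, 0, 0], "yaw": 0}])

```text
time: 12.45
eef_pos: [0.486, 0.1932, 0.0858]
tcp_rot: [-0.001, -0.648, 0.762, -0.0]
ft_force: [-2.4, -7.3, 0.4]
grip_width: 0.507
gripper_force: 51.8
```

Call:
move_arm(motion=[{"gripper": 0.3, "slide": [-0.06, 0, 0], "yaw": 0}, {"gripper": 0.3, "slide": [0, 0, 0], "yaw": 0}])

```text
time: 12.65
eef_pos: [0.4862, 0.1942, 0.0858]
tcp_rot: [-0.001, -0.648, 0.762, -0.0]
ft_force: [-2.1, -8.9, 0.7]
grip_width: 0.505
gripper_force: 52.0
```

Call:
move_arm(motion=[{"gripper": 0.3, "slide": [-0.04, 0, 0], "yaw": 0}, {"gripper": 0.3, "slide": [0, 0, 0], "yaw": 0}])

```text
time: 12.85
eef_pos: [0.4863, 0.1944, 0.0858]
tcp_rot: [-0.002, -0.648, 0.762, -0.001]
ft_force: [-2.9, -13.5, 2.7]
grip_width: 0.512
gripper_force: 52.3
```

Call:
move_arm(motion=[{"gripper": 0.3, "slide": [0, 0, 0], "yaw": 0}, {"gripper": 0.3, "slide": [0, 0, 0], "yaw": 0}, {"gripper": 0.3, "slide": [0, 0, 0], "yaw": 0}, {"gripper": 0.3, "slide": [0, 0, 0], "yaw": 0}, {"gripper": 0.3, "slide": [0, 0, 0], "yaw": 0}, {"gripper": 0.3, "slide": [0, 0, 0], "yaw": 0}, {"gripper": 0.3, "slide": [0, 0, 0], "yaw": 0}])

```text
time: 13.55
eef_pos: [0.4863, 0.1944, 0.0858]
tcp_rot: [-0.002, -0.648, 0.762, -0.001]
ft_force: [-3.0, -13.5, 2.4]
grip_width: 0.511
gripper_force: 52.3
```

Run:
```python
from h import *
o,p,f,t=state(); print(p,f,t,o["ft_force"],o["ft_torque"],o["time"])
```

```text
[0.48627092 0.19437929 0.08580045] -1.7318358032188583 -0.9999931925863388 [ -3.02366814 -13.50453051   2.38369497] [-1.72975901  0.44011035  0.21912356] 13.55
```

Call:
move_arm(motion=[{"gripper": 0.3, "slide": [0, 0, 0], "yaw": 0}, {"gripper": 0.3, "slide": [0, 0, 0], "yaw": 0}, {"gripper": 0.3, "slide": [0, 0, 0], "yaw": 0}, {"gripper": 0.3, "slide": [0, 0, 0], "yaw": 0}, {"gripper": 0.3, "slide": [0, 0, 0], "yaw": 0}])

```text
time: 14.05
eef_pos: [0.4863, 0.1944, 0.0858]
tcp_rot: [-0.002, -0.648, 0.762, -0.001]
ft_force: [-3.5, -13.4, 1.9]
grip_width: 0.506
gripper_force: 52.3
```

Call:
move_arm(motion=[{"gripper": 0.3, "slide": [0.2, 0, 0], "yaw": 0}, {"gripper": 0.3, "slide": [0.5, 0, -0.1], "yaw": 0}, {"gripper": 0.3, "slide": [0.6, 0, -0.4], "yaw": 0}, {"gripper": 0.3, "slide": [0.2, 0, 0], "yaw": 0}, {"gripper": 0.3, "slide": [0, 0, 0], "yaw": 0}])

```text
time: 14.55
eef_pos: [0.481, 0.1586, 0.0987]
tcp_rot: [0.001, -0.647, 0.762, -0.0]
ft_force: [-0.2, 0.2, -1.1]
grip_width: 0.505
gripper_force: 51.6
```

Run:
```python
from h import *
o,p,f,t=state(); print(p,f,t,o["ft_force"],o["joint_pos"])
plan([.4831,.1744,.0975],1.412,32)
```

```text
[0.48097942 0.15863238 0.09870033] -1.7338987255180394 -0.9999991225545566 [-0.1849419   0.19764393 -1.13241582] [ 8.36302452e-02  3.23257270e-01  1.91011502e+00  5.17609212e-04
  9.06960002e-01 -2.89517828e+00]
n 32 slide [-0.001  0.031  0.002] yaw 0.98 t 14.55 at [0.481  0.1586 0.0987] phi -1.7339
```

Call:
move_arm(motion=[{"gripper": 0.3, "slide": [0, 0.03, 0], "yaw": 0.98}, {"gripper": 0.3, "slide": [0, 0.03, 0], "yaw": 0.98}, {"gripper": 0.3, "slide": [0, 0.03, 0], "yaw": 0.98}, {"gripper": 0.3, "slide": [0, 0.03, 0], "yaw": 0.98}, {"gripper": 0.3, "slide": [0, 0.03, 0], "yaw": 0.98}, {"gripper": 0.3, "slide": [0, 0.03, 0], "yaw": 0.98}, {"gripper": 0.3, "slide": [0, 0.03, 0], "yaw": 0.98}, {"gripper": 0.3, "slide": [0, 0.03, 0], "yaw": 0.98}, {"gripper": 0.3, "slide": [0, 0.03, 0], "yaw": 0.98}, {"gripper": 0.3, "slide": [0, 0.03, 0], "yaw": 0.98}])

```text
time: 15.55
eef_pos: [0.4746, 0.1638, 0.0981]
tcp_rot: [0.0, -0.211, 0.977, 0.0]
ft_force: [0.7, -0.5, -2.0]
grip_width: 0.505
gripper_force: 51.6
```

Call:
move_arm(motion=[{"gripper": 0.3, "slide": [0, 0.03, 0], "yaw": 0.98}, {"gripper": 0.3, "slide": [0, 0.03, 0], "yaw": 0.98}, {"gripper": 0.3, "slide": [0, 0.03, 0], "yaw": 0.98}, {"gripper": 0.3, "slide": [0, 0.03, 0], "yaw": 0.98}, {"gripper": 0.3, "slide": [0, 0.03, 0], "yaw": 0.98}, {"gripper": 0.3, "slide": [0, 0.03, 0], "yaw": 0.98}, {"gripper": 0.3, "slide": [0, 0.03, 0], "yaw": 0.98}, {"gripper": 0.3, "slide": [0, 0.03, 0], "yaw": 0.98}, {"gripper": 0.3, "slide": [0, 0.03, 0], "yaw": 0.98}, {"gripper": 0.3, "slide": [0, 0.03, 0], "yaw": 0.98}])

```text
time: 16.55
eef_pos: [0.4747, 0.171, 0.0981]
tcp_rot: [-0.0, 0.274, 0.962, 0.0]
ft_force: [0.7, 0.3, -2.0]
grip_width: 0.508
gripper_force: 51.6
```

Call:
move_arm(motion=[{"gripper": 0.3, "slide": [0, 0.03, 0], "yaw": 0.98}, {"gripper": 0.3, "slide": [0, 0.03, 0], "yaw": 0.98}, {"gripper": 0.3, "slide": [0, 0.03, 0], "yaw": 0.98}, {"gripper": 0.3, "slide": [0, 0.03, 0], "yaw": 0.98}, {"gripper": 0.3, "slide": [0, 0.03, 0], "yaw": 0.98}, {"gripper": 0.3, "slide": [0, 0.03, 0], "yaw": 0.98}, {"gripper": 0.3, "slide": [0, 0.03, 0], "yaw": 0.98}, {"gripper": 0.3, "slide": [0, 0.03, 0], "yaw": 0.98}, {"gripper": 0.3, "slide": [0, 0.03, 0], "yaw": 0.98}, {"gripper": 0.3, "slide": [0, 0.03, 0], "yaw": 0.98}])

```text
time: 17.55
eef_pos: [0.4808, 0.175, 0.098]
tcp_rot: [-0.0, 0.694, 0.72, 0.0]
ft_force: [0.3, 0.8, -2.1]
grip_width: 0.503
gripper_force: 51.6
```

Call:
move_arm(motion=[{"gripper": 0.3, "slide": [0, 0.03, 0], "yaw": 0.98}, {"gripper": 0.3, "slide": [0, 0.03, 0], "yaw": 0.98}, {"gripper": 0.3, "slide": [0, 0, 0], "yaw": 0}, {"gripper": 0.3, "slide": [0, 0, 0], "yaw": 0}])

```text
time: 17.95
eef_pos: [0.4822, 0.1747, 0.0981]
tcp_rot: [-0.0, 0.759, 0.651, 0.0]
ft_force: [0.4, 0.4, -2.8]
grip_width: 0.505
gripper_force: 51.6
```

Run:
```python
from h import *
o,p,f,t=state(); print(p,f,t,o["ft_force"],o["joint_pos"])
W=cams.camera("wrist"); cv2.imwrite("pics/w4.png",W["frame"][:,:,::-1])
d=cams.trace("rack",W)[0];print(d["score"],d["box"]); q,c=fit([(W,d["region"])],RACK,[p[0],p[1],f],p[2]-.0845); print(q,c)
u=np.array([np.cos(1.412),np.sin(1.412)]);v=np.array([-u[1],u[0]]);D=np.array([.4965,.2583])-p[:2]; print("along",D@u,"left",D@v)
plan([.4831,.1744,.0858],1.412,3)
```

```text
[0.48220689 0.17470379 0.09814688] 1.4175858809737718 -0.9999999553097831 [ 0.44206225  0.41556338 -2.78051721] [1.15713815e-01 3.36546614e-01 1.89305697e+00 3.17896815e-04
 9.12150887e-01 2.68729651e-01]
0.88 [190.8, 112.1, 375.7, 362.9]
[0.48266047 0.17513739 1.42021309] 0.22972413688408724
along 0.08480459489021672 left -0.0008942284942846275
n 3 slide [-0.001  0.012  0.166] yaw 0.016 t 18.05 at [0.4822 0.1746 0.0982] phi 1.4168
```

View pics/w4.png

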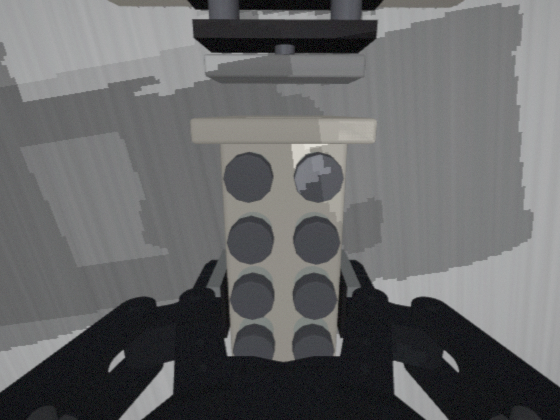

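Run:
```python
import cv2,numpy as np
g=cv2.GaussianBlur(cv2.imread("pics/w4.png",0).astype(float),(0,0),1)
def edge(r0,r1,cols,sgn):
    d=np.gradient(g,axis=0)*sgn; pts=[]
    for c in cols:
        k=r0+np.argmax(d[r0:r1,c]); a,b,e=d[k-1,c],d[k,c],d[k+1,c]; pts.append((c,k+.5*(a-e)/(a-2*b+e)))
    pts=np.array(pts); s,i=np.polyfit(*pts.T,1)
    for _ in range(3):
        ok=abs(pts[:,1]-s*pts[:,0]-i)<.8; s,i=np.polyfit(*pts[ok].T,1)
    return round(s,4),round(s*283+i,2),ok.mean().round(2)
print("bar top/front crease",edge(64,79,range(212,280),-1),"bar back top",edge(46,62,range(212,355),1))
print("bar bottom",edge(72,92,range(218,355),1),edge(72,92,range(218,355),-1))
print("handle front top",edge(110,124,range(198,370),1),"handle back/bottom",edge(136,150,range(225,340),-1))
```

```text
bar top/front crease (np.float64(0.1193), np.float64(78.44), np.float64(0.34)) bar back top (np.float64(0.0061), np.float64(52.58), np.float64(0.87))
bar bottom (np.float64(0.0052), np.float64(83.21), np.float64(0.96)) (np.float64(0.0067), np.float64(75.86), np.float64(1.0))
handle front top (np.float64(0.0057), np.float64(118.39), np.float64(0.59)) handle back/bottom (np.float64(0.0005), np.float64(140.77), np.float64(0.7))
```

Call:
move_arm(motion=[{"gripper": 0.3, "slide": [0, 0.03, 0.165], "yaw": 0.05}, {"gripper": 0.3, "slide": [0, 0, 0.165], "yaw": 0}, {"gripper": 0.3, "slide": [0, 0, 0.165], "yaw": 0}, {"gripper": 0.3, "slide": [0.2, 0, 0], "yaw": 0}, {"gripper": 0.3, "slide": [0.2, 0, 0], "yaw": 0}, {"gripper": 0.3, "slide": [0, 0, 0], "yaw": 0}, {"gripper": 0.3, "slide": [0, 0, 0], "yaw": 0}])

```text
time: 18.75
eef_pos: [0.4848, 0.1844, 0.0862]
tcp_rot: [0.0, 0.761, 0.648, 0.0]
ft_force: [-0.3, 0.2, -1.0]
grip_width: 0.509
gripper_force: 51.6
```

Call:
move_arm(motion=[{"gripper": 0.3, "slide": [0.08, 0, 0], "yaw": 0}, {"gripper": 0.3, "slide": [0, 0, 0], "yaw": 0}])

```text
time: 18.95
eef_pos: [0.4851, 0.1862, 0.0862]
tcp_rot: [0.0, 0.762, 0.648, 0.0]
ft_force: [0.2, 0.3, -2.3]
grip_width: 0.509
gripper_force: 51.6
```

Call:
move_arm(motion=[{"gripper": 0.3, "slide": [0.06, 0, 0], "yaw": 0}, {"gripper": 0.3, "slide": [0, 0, 0], "yaw": 0}])

```text
time: 19.15
eef_pos: [0.4852, 0.1877, 0.0861]
tcp_rot: [0.0, 0.762, 0.648, 0.0]
ft_force: [-1.0, -0.7, -1.3]
grip_width: 0.504
gripper_force: 51.6
```

Call:
move_arm(motion=[{"gripper": 0.3, "slide": [0.06, 0, 0], "yaw": 0}, {"gripper": 0.3, "slide": [0, 0, 0], "yaw": 0}])

```text
time: 19.35
eef_pos: [0.4854, 0.1888, 0.086]
tcp_rot: [0.0, 0.762, 0.648, -0.0]
ft_force: [0.6, -2.5, -1.3]
grip_width: 0.509
gripper_force: 51.7
```

Call:
move_arm(motion=[{"gripper": 0.3, "slide": [0.06, 0, 0], "yaw": 0}, {"gripper": 0.3, "slide": [0, 0, 0], "yaw": 0}])

```text
time: 19.55
eef_pos: [0.4857, 0.1902, 0.086]
tcp_rot: [0.0, 0.762, 0.648, -0.0]
ft_force: [-0.9, -5.2, -0.4]
grip_width: 0.508
gripper_force: 51.7
```

Call:
move_arm(motion=[{"gripper": 0.3, "slide": [0.06, 0, 0], "yaw": 0}, {"gripper": 0.3, "slide": [0, 0, 0], "yaw": 0}])

```text
time: 19.75
eef_pos: [0.4859, 0.1915, 0.086]
tcp_rot: [0.0, 0.762, 0.648, -0.001]
ft_force: [-0.8, -6.6, -0.6]
grip_width: 0.507
gripper_force: 51.8
```

Call:
move_arm(motion=[{"gripper": 0.3, "slide": [0.06, 0, 0], "yaw": 0}, {"gripper": 0.3, "slide": [0, 0, 0], "yaw": 0}])

```text
time: 19.95
eef_pos: [0.486, 0.1925, 0.086]
tcp_rot: [0.0, 0.762, 0.648, -0.001]
ft_force: [-1.2, -8.9, 0.5]
grip_width: 0.511
gripper_force: 52.0
```

Call:
move_arm(motion=[{"gripper": 0.3, "slide": [0.04, 0, 0], "yaw": 0}, {"gripper": 0.3, "slide": [0, 0, 0], "yaw": 0}])

```text
time: 20.15
eef_pos: [0.4861, 0.1927, 0.086]
tcp_rot: [0.001, 0.761, 0.648, -0.002]
ft_force: [-2.7, -15.0, 2.1]
grip_width: 0.507
gripper_force: 52.2
```

Solid stop reached; hold 1.2 s.

Call:
move_arm(motion=[{"gripper": 0.3, "slide": [0, 0, 0], "yaw": 0}, {"gripper": 0.3, "slide": [0, 0, 0], "yaw": 0}, {"gripper": 0.3, "slide": [0, 0, 0], "yaw": 0}, {"gripper": 0.3, "slide": [0, 0, 0], "yaw": 0}, {"gripper": 0.3, "slide": [0, 0, 0], "yaw": 0}, {"gripper": 0.3, "slide": [0, 0, 0], "yaw": 0}, {"gripper": 0.3, "slide": [0, 0, 0], "yaw": 0}, {"gripper": 0.3, "slide": [0, 0, 0], "yaw": 0}, {"gripper": 0.3, "slide": [0, 0, 0], "yaw": 0}, {"gripper": 0.3, "slide": [0, 0, 0], "yaw": 0}])

```text
time: 21.15
eef_pos: [0.4861, 0.1926, 0.086]
tcp_rot: [0.001, 0.762, 0.648, -0.002]
ft_force: [-1.5, -13.4, 2.0]
grip_width: 0.51
gripper_force: 52.2
```

Call:
move_arm(motion=[{"gripper": 0.3, "slide": [0, 0, 0], "yaw": 0}, {"gripper": 0.3, "slide": [0, 0, 0], "yaw": 0}])

```text
time: 21.35
eef_pos: [0.4861, 0.1926, 0.086]
tcp_rot: [0.001, 0.762, 0.648, -0.002]
ft_force: [-2.7, -14.0, 1.9]
grip_width: 0.507
gripper_force: 52.2
```

Call:
move_arm(motion=[{"gripper": 0.3, "slide": [-0.2, 0, 0], "yaw": 0}, {"gripper": 0.3, "slide": [-0.5, 0, -0.2], "yaw": 0}, {"gripper": 0.3, "slide": [-0.8, 0, -0.8], "yaw": 0}, {"gripper": 0.3, "slide": [-0.8, 0, -0.8], "yaw": 0}, {"gripper": 0.3, "slide": [0, 0, 0], "yaw": 0}])

```text
time: 21.85
eef_pos: [0.4787, 0.1363, 0.1337]
tcp_rot: [0.001, 0.762, 0.647, 0.002]
ft_force: [-0.0, 1.2, -1.0]
grip_width: 0.504
gripper_force: 51.8
```

Run:
```python
from h import *
o,p,f,t=state(); print(p,f,t,o["ft_force"],o["ft_torque"])
u=np.array([np.cos(1.3835),np.sin(1.3835)]);pk=np.array([.5071,-.3580])
for d in(.18,.16,.142): print(d,pk+u*d)
x=pk+u*.18; plan([x[0],x[1],.16],1.3835,16)
```

```text
[0.47870639 0.13628415 0.13368529] 1.4078114802681112 -0.9999870858478368 [-0.04743718  1.23273647 -1.00592473] [-0.00050516 -0.02331955  0.04567679]
0.18 [ 0.54061657 -0.18114797]
0.16 [ 0.53689251 -0.2007982 ]
0.142 [ 0.53354085 -0.2184834 ]
n 16 slide [-0.755  0.29  -0.066] yaw 0.015 t 21.85 at [0.4787 0.1363 0.1337] phi 1.4078
```

Call:
move_arm(motion=[{"gripper": 0.3, "slide": [-0.755, 0.29, -0.07], "yaw": 0.015}, {"gripper": 0.3, "slide": [-0.755, 0.29, -0.07], "yaw": 0.015}, {"gripper": 0.3, "slide": [-0.755, 0.29, -0.07], "yaw": 0.015}, {"gripper": 0.3, "slide": [-0.755, 0.29, -0.07], "yaw": 0.015}, {"gripper": 0.3, "slide": [-0.755, 0.29, -0.07], "yaw": 0.015}, {"gripper": 0.3, "slide": [-0.755, 0.29, -0.07], "yaw": 0.015}, {"gripper": 0.3, "slide": [-0.755, 0.29, -0.07], "yaw": 0.015}, {"gripper": 0.3, "slide": [-0.755, 0.29, -0.07], "yaw": 0.015}])

```text
time: 22.65
eef_pos: [0.5094, -0.021, 0.1446]
tcp_rot: [-0.0, 0.766, 0.643, 0.0]
ft_force: [0.8, -0.5, -2.3]
grip_width: 0.513
gripper_force: 51.7
```

Call:
move_arm(motion=[{"gripper": 0.3, "slide": [-0.755, 0.29, -0.07], "yaw": 0.015}, {"gripper": 0.3, "slide": [-0.755, 0.29, -0.07], "yaw": 0.015}, {"gripper": 0.3, "slide": [-0.755, 0.29, -0.07], "yaw": 0.015}, {"gripper": 0.3, "slide": [-0.755, 0.29, -0.07], "yaw": 0.015}, {"gripper": 0.3, "slide": [-0.755, 0.29, -0.07], "yaw": 0.015}, {"gripper": 0.3, "slide": [-0.755, 0.29, -0.07], "yaw": 0.015}, {"gripper": 0.3, "slide": [-0.755, 0.29, -0.07], "yaw": 0.015}, {"gripper": 0.3, "slide": [-0.755, 0.29, -0.07], "yaw": 0.015}, {"gripper": 0.3, "slide": [0, 0, 0], "yaw": 0}, {"gripper": 0.3, "slide": [0, 0, 0], "yaw": 0}])

```text
time: 23.65
eef_pos: [0.5396, -0.1801, 0.1587]
tcp_rot: [-0.0, 0.77, 0.638, 0.0]
ft_force: [-0.5, 1.0, -1.6]
grip_width: 0.509
gripper_force: 51.7
```

Run:
```python
from h import *
u=np.array([np.cos(1.3835),np.sin(1.3835)]);pk=np.array([.5071,-.3580])
x=pk+u*.155; plan([x[0],x[1],.0935],1.3835,6); print(state()[0]["ft_force"])
T=cams.camera("top"); S=cams.camera("side")
for P,n,q0 in((T,"top",0),(S,"side",0)):
    a=[d for d in cams.trace("parked",P) if d["score"]>.3]; uv=proj(P,[.507,-.358,.04])[0]
    print(n,uv)
    for d in a: print(d["score"],d["box"],d["region"].sum())
cv2.imwrite("pics/t5.png",T["frame"][150:300,280:500,::-1].repeat(3,0).repeat(3,1));
```

```text
n 6 slide [-0.173  0.008  0.435] yaw 0.002 t 23.65 at [ 0.5396 -0.1801  0.1587] phi 1.3847
[-0.45700572  0.99591518 -1.58396074]
top [407.72590497 229.03178082]
0.97 [386.9, 285.1, 422.5, 329.6] 723
0.67 [412.1, 219.6, 437.6, 242.0] 372
0.66 [381.2, 139.9, 440.6, 174.6] 1007
side [306.42400277 153.92122639]
0.78 [299.8, 138.9, 319.9, 177.1] 244
0.65 [229.3, 128.2, 250.0, 170.4] 622
0.64 [347.8, 142.7, 396.3, 181.1] 1280
```

View pics/t5.png

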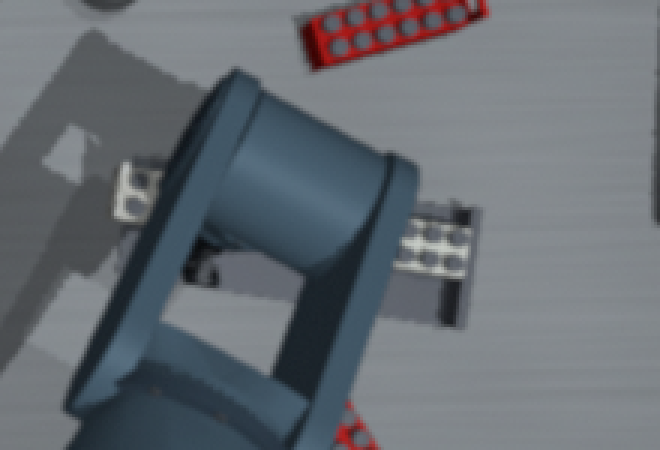

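Call:
move_arm(motion=[{"gripper": 0.3, "slide": [-0.17, 0.01, 0.43], "yaw": 0}, {"gripper": 0.3, "slide": [-0.17, 0.01, 0.43], "yaw": 0}, {"gripper": 0.3, "slide": [-0.17, 0.01, 0.43], "yaw": 0}, {"gripper": 0.3, "slide": [-0.17, 0.01, 0.43], "yaw": 0.01}, {"gripper": 0.3, "slide": [-0.17, 0.01, 0.43], "yaw": 0}, {"gripper": 0.3, "slide": [-0.17, 0.01, 0.43], "yaw": 0}, {"gripper": 0.3, "slide": [0, 0, 0], "yaw": 0}, {"gripper": 0.3, "slide": [0, 0, 0], "yaw": 0}])

```text
time: 24.65
eef_pos: [0.5363, -0.2051, 0.0941]
tcp_rot: [-0.0, 0.77, 0.638, -0.0]
ft_force: [0.1, -0.1, -1.9]
grip_width: 0.505
gripper_force: 51.6
```

Run:
```python
from h import *
u=np.array([np.cos(1.3835),np.sin(1.3835)]);pk=np.array([.5071,-.3580])
x=pk+u*.1425; plan([x[0],x[1],.0915],1.3835,4); o,p,f,_=state();print(o["ft_force"],"d",(p[:2]-pk)@u,"lat",(p[:2]-pk)@[-u[1],u[0]])
```

```text
n 4 slide [-0.131 -0.002  0.026] yaw 0.002 t 24.65 at [ 0.5363 -0.2051  0.0941] phi 1.3844
[ 0.07789898 -0.05773465 -1.85399313] d 0.15564481721406223 lat -0.00018420142690123847
```

Call:
move_arm(motion=[{"gripper": 0.3, "slide": [-0.13, 0, 0.025], "yaw": 0}, {"gripper": 0.3, "slide": [-0.13, 0, 0.025], "yaw": 0}, {"gripper": 0.3, "slide": [-0.13, 0, 0.025], "yaw": 0}, {"gripper": 0.3, "slide": [-0.13, 0, 0.025], "yaw": 0}, {"gripper": 0.3, "slide": [0, 0, 0], "yaw": 0}, {"gripper": 0.3, "slide": [0, 0, 0], "yaw": 0}])

```text
time: 25.25
eef_pos: [0.534, -0.2179, 0.092]
tcp_rot: [0.0, 0.77, 0.638, 0.0]
ft_force: [-0.4, 0.2, -1.9]
grip_width: 0.507
gripper_force: 51.6
```

Call:
move_arm(motion=[{"gripper": 0.3, "slide": [-0.06, 0, 0], "yaw": 0}, {"gripper": 0.3, "slide": [0, 0, 0], "yaw": 0}])

```text
time: 25.45
eef_pos: [0.5337, -0.2193, 0.092]
tcp_rot: [0.0, 0.77, 0.638, -0.0]
ft_force: [0.2, 0.4, -1.9]
grip_width: 0.504
gripper_force: 51.6
```

Run:
```python
from h import *
u=np.array([np.cos(1.3835),np.sin(1.3835)]);pk=np.array([.5071,-.3580])
o,p,f,_=state();print(p,f,o["ft_force"],"Fu",np.array(o["ft_force"][:2])@u,"d",(p[:2]-pk)@u,"lat",(p[:2]-pk)@[-u[1],u[0]])
```

```text
[ 0.53372932 -0.21934596  0.0920339 ] 1.3848220694998818 [ 0.16029641  0.37413541 -1.91142615] Fu 0.3974399514924322 d 0.14118761997396473 lat -0.000345781191937497
```

Call:
move_arm(motion=[{"gripper": 0.3, "slide": [-0.04, 0, 0], "yaw": 0}, {"gripper": 0.3, "slide": [0, 0, 0], "yaw": 0}, {"gripper": 0.3, "slide": [0, 0, 0], "yaw": 0}])

```text
time: 25.75
eef_pos: [0.5335, -0.2202, 0.092]
tcp_rot: [-0.0, 0.77, 0.638, -0.0]
ft_force: [-0.2, 0.6, -2.0]
grip_width: 0.512
gripper_force: 51.6
```

Call:
move_arm(motion=[{"gripper": 0.3, "slide": [-0.02, 0, 0], "yaw": 0}, {"gripper": 0.3, "slide": [0, 0, 0], "yaw": 0}])

```text
time: 25.95
eef_pos: [0.5335, -0.2208, 0.092]
tcp_rot: [0.0, 0.77, 0.638, 0.0]
ft_force: [-0.6, -1.1, -1.8]
grip_width: 0.511
gripper_force: 51.6
```

Call:
move_arm(motion=[{"gripper": 0.3, "slide": [-0.02, 0, 0], "yaw": 0}, {"gripper": 0.3, "slide": [0, 0, 0], "yaw": 0}])

```text
time: 26.15
eef_pos: [0.5333, -0.2213, 0.092]
tcp_rot: [0.0, 0.77, 0.638, -0.0]
ft_force: [0.3, -0.6, -0.7]
grip_width: 0.506
gripper_force: 51.6
```

Call:
move_arm(motion=[{"gripper": 0.3, "slide": [-0.02, 0, 0], "yaw": 0}, {"gripper": 0.3, "slide": [0, 0, 0], "yaw": 0}, {"gripper": 0.3, "slide": [0, 0, 0], "yaw": 0}])

```text
time: 26.45
eef_pos: [0.5332, -0.2217, 0.092]
tcp_rot: [-0.0, 0.77, 0.638, 0.0]
ft_force: [-0.0, 0.5, -1.8]
grip_width: 0.505
gripper_force: 51.7
```

Call:
move_arm(motion=[{"gripper": 0.3, "slide": [0, 0, 0], "yaw": 0}])

```text
time: 26.55
eef_pos: [0.5333, -0.2217, 0.092]
tcp_rot: [-0.0, 0.77, 0.638, 0.0]
ft_force: [0.4, 0.7, -1.8]
grip_width: 0.511
gripper_force: 51.7
```

Call:
move_arm(motion=[{"gripper": 0.3, "slide": [0, 0, 0], "yaw": 0}])

```text
time: 26.65
eef_pos: [0.5333, -0.2217, 0.092]
tcp_rot: [-0.0, 0.77, 0.638, 0.0]
ft_force: [1.3, 0.2, -2.1]
grip_width: 0.513
gripper_force: 51.7
```

Call:
move_arm(motion=[{"gripper": 0.3, "slide": [-0.02, 0, 0], "yaw": 0}, {"gripper": 0.3, "slide": [0, 0, 0], "yaw": 0}, {"gripper": 0.3, "slide": [0, 0, 0], "yaw": 0}])

```text
time: 26.95
eef_pos: [0.5331, -0.2219, 0.092]
tcp_rot: [-0.0, 0.77, 0.638, 0.0]
ft_force: [0.4, 2.6, -0.8]
grip_width: 0.505
gripper_force: 51.7
```

Run:
```python
from h import *
u=np.array([np.cos(1.3835),np.sin(1.3835)]);pk=np.array([.5071,-.3580])
o,p,f,_=state();print(p,f,o["ft_force"],o["ft_torque"],o["gripper_force"],"Fu",np.array(o["ft_force"][:2])@u,"d",(p[:2]-pk)@u)
a=cams.camera("side"); o=get_obs(); print(o["ft_force"],o["ft_torque"],o["gripper_force"])
c=proj(a,[.535,-.28,.04])[0].astype(int); print(c)
im=a["frame"][c[1]-40:c[1]+50,c[0]-50:c[0]+60,::-1]; cv2.imwrite("pics/s6.png",cv2.resize(im,None,fx=6,fy=6,interpolation=cv2.INTER_CUBIC))
```

```text
[ 0.53312201 -0.22194653  0.09197399] 1.3847776812774222 [ 0.39768648  2.62583136 -0.81822895] [ 0.3711204  -0.06902748 -0.03931491] 51.71922504901886 Fu 2.653959360048434 d 0.13851944468801616
[-0.60301437  2.30714935 -0.36840686] [ 0.39694008 -0.01336065 -0.10177351] 51.71811819076538
[295 165]
```

View pics/s6.png

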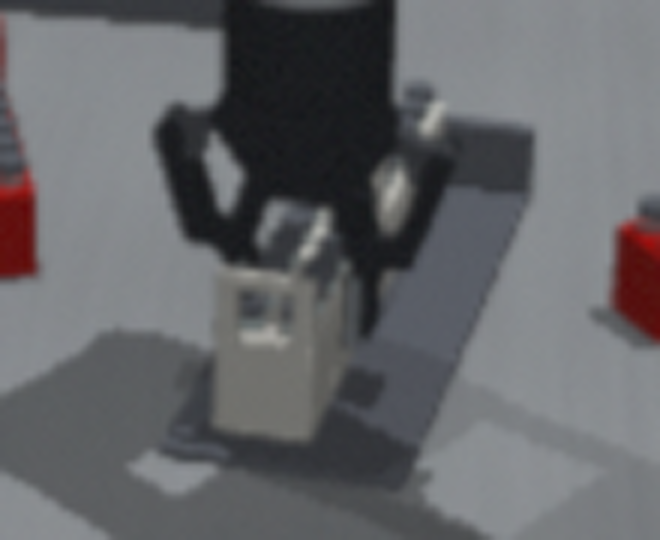

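Call:
move_arm(motion=[{"gripper": 0.3, "slide": [0, 0, 0.03], "yaw": 0}, {"gripper": 0.3, "slide": [0, 0, 0.02], "yaw": 0}, {"gripper": 0.3, "slide": [0, 0, 0], "yaw": 0}])

```text
time: 27.3
eef_pos: [0.5332, -0.2222, 0.0907]
tcp_rot: [-0.0, 0.77, 0.638, 0.0]
ft_force: [0.3, 2.2, -1.1]
grip_width: 0.508
gripper_force: 51.8
```

Call:
move_arm(motion=[{"gripper": 0.3, "slide": [0, 0, 0.02], "yaw": 0}, {"gripper": 0.3, "slide": [0, 0, 0], "yaw": 0}])

```text
time: 27.5
eef_pos: [0.5333, -0.2223, 0.0906]
tcp_rot: [0.0, 0.77, 0.638, 0.0]
ft_force: [-1.0, 3.7, 2.1]
grip_width: 0.506
gripper_force: 52.2
```

Call:
move_arm(motion=[{"gripper": 0.55, "slide": [0, 0, 0], "yaw": 0}, {"gripper": 0.6, "slide": [0, 0, 0], "yaw": 0}, {"gripper": 0.8, "slide": [0, 0, 0], "yaw": 0}, {"gripper": 1, "slide": [0, 0, 0], "yaw": 0}, {"gripper": 1, "slide": [0, 0, 0], "yaw": 0}, {"gripper": 1, "slide": [0, 0, 0], "yaw": 0}, {"gripper": 1, "slide": [0, 0, 0], "yaw": 0}, {"gripper": 1, "slide": [0, 0, 0], "yaw": 0}], grip_force=20)

```text
time: 28.3
eef_pos: [0.5332, -0.2222, 0.0903]
tcp_rot: [0.0, 0.77, 0.638, -0.0]
ft_force: [0.3, -0.5, 0.8]
grip_width: 1.001
gripper_force: 0.0
```

Call:
move_arm(motion=[{"gripper": 1, "slide": [0, 0, -0.3], "yaw": 0}, {"gripper": 1, "slide": [0, 0, -0.6], "yaw": 0}, {"gripper": 1, "slide": [0, 0, -1], "yaw": 0}, {"gripper": 1, "slide": [0, 0, -1], "yaw": 0}, {"gripper": 1, "slide": [0, 0, -1], "yaw": 0}, {"gripper": 1, "slide": [0, 0, -1], "yaw": 0}, {"gripper": 1, "slide": [0, 0, -1], "yaw": 0}, {"gripper": 1, "slide": [0, 0, -1], "yaw": 0}, {"gripper": 1, "slide": [0, 0, -1], "yaw": 0}, {"gripper": 1, "slide": [0, 0, 0], "yaw": 0}])

```text
time: 29.3
eef_pos: [0.5348, -0.2232, 0.2937]
tcp_rot: [0.004, 0.77, 0.638, 0.001]
ft_force: [-0.1, 0.1, -0.4]
grip_width: 0.998
gripper_force: 0.0
```

Run:
```python
from h import *
W=cams.camera("wrist"); cv2.imwrite("pics/w7.png",W["frame"][:,:,::-1])
for n,q in(("rack",[.534,-.22,1.3835]),("parked",[.5071,-.358,1.3835])):
    uv=proj(W,[q[0],q[1],.05])[0]
    for d in cams.trace(n,W)[:3]: print(n,d["score"],d["box"],uv.round(1),*fit([(W,d["region"])],RACK,q,.006))
print(state()[1])
```

```text
rack 0.69 [252.0, 108.9, 303.9, 251.4] [279.4 183.2] [ 0.53420756 -0.22100674  1.38584019] 0.011061386458872903
parked 0.87 [258.2, 250.5, 302.5, 359.4] [279.1 305.1] [ 0.50427938 -0.37330627  1.37947874] 0.1553250397895342
parked 0.72 [399.5, 211.6, 488.2, 326.2] [279.1 305.1] [ 0.72117407 -0.74837037  2.23164815] 0.9628956621660458
parked 0.72 [66.4, 239.2, 172.6, 327.2] [279.1 305.1] [ 0.72117407 -0.74837037  2.23164815] 0.9492558982750833
[ 0.53290272 -0.22202985  0.28790984]
```

View pics/w7.png

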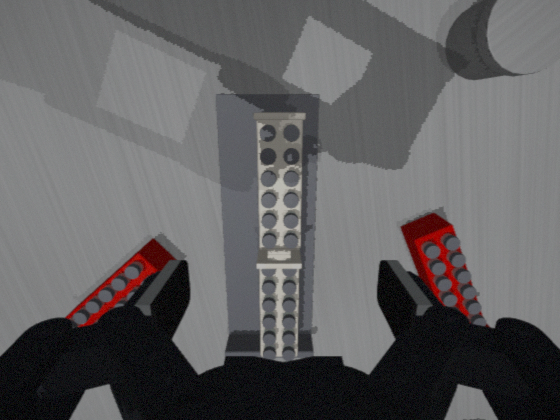

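Call:
move_arm(motion=[{"gripper": 1, "slide": [-0.82, -0.17, 0], "yaw": 0}, {"gripper": 1, "slide": [-0.82, -0.17, 0], "yaw": 0}, {"gripper": 1, "slide": [-0.82, -0.17, 0], "yaw": 0}, {"gripper": 1, "slide": [-0.82, -0.17, 0], "yaw": 0}, {"gripper": 1, "slide": [0, 0, 0], "yaw": 0}, {"gripper": 1, "slide": [0, 0, 0], "yaw": 0}, {"gripper": 1, "slide": [0, 0, 0], "yaw": 0}, {"gripper": 1, "slide": [0, 0, 0], "yaw": 0}])

```text
time: 30.25
eef_pos: [0.5015, -0.2987, 0.2874]
tcp_rot: [-0.0, 0.769, 0.639, 0.0]
ft_force: [0.2, 0.1, -0.2]
grip_width: 1.0
gripper_force: 0.0
```

Run:
```python
from h import *
W=cams.camera("wrist"); cv2.imwrite("pics/w8.png",W["frame"][:,:,::-1])
for n,q in(("rack",[.534,-.22,1.3835]),("parked",[.5071,-.358,1.3835])):
    uv=proj(W,[q[0],q[1],.05])[0]
    for d in cams.trace(n,W)[:2]: print(n,d["score"],d["box"],uv.round(1),*fit([(W,d["region"])],RACK,q,.006))
o,p,f,_=state();print(p,f,o["time"])
# edge comparison of parked's sides/stop between w1 and w8 via row/col correlation
a=cv2.imread("pics/w1.png",0).astype(np.float32);b=cv2.imread("pics/w8.png",0).astype(np.float32)
for nm,s in(("tubes parked",np.s_[190:285,270:335]),("stop",np.s_[284:305,232:270]),("red L",np.s_[165:300,40:135])):
    print(nm,cv2.phaseCorrelate(a[s],b[s],cv2.createHanningWindow(a[s].shape[::-1],cv2.CV_32F)))
```

```text
rack 0.85 [277.3, 2.7, 336.4, 174.9] [301.9  99.5] [ 0.53395179 -0.2221631   1.38677195] 0.023408196187778445
parked 0.64 [278.6, 176.2, 327.1, 305.1] [298.8 242.2] [ 0.50606827 -0.36112873  1.3773085 ] 0.09872921214991584
parked 0.56 [428.8, 148.4, 548.7, 299.8] [298.8 242.2] [ 0.59265556 -0.80071605  1.94605144] 0.968947605115508
[ 0.50156086 -0.29905526  0.28775808] 1.3857427175027335 30.4
tubes parked ((0.7726906117465333, 2.092310430512441), 0.7581730962351516)
stop ((1.1620626985104643, 2.3060541263463143), 0.7573325534661611)
red L ((-0.2560905658378374, 5.208409668006993), 0.9360721158392635)
```

```bash
python3 -c "
from rig import ticket
print(ticket.hand_in())"
```

```text
the job is handed in; nothing more can be done
None
```

The job is handed in at about 30 s: the low end and then the tall end were each held against the solid stop for about 1.2 s (about 14 N when read), and the rack was released in the lane touching the parked rack, about 1 mm off its line, with no measurable shift of that rack.

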